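Swap the jars and twist off the preserve jar's tight cap

ROBOT

A 6-joint arm with a two-finger parallel gripper is mounted at the origin on a cart in front of the work surface, level with it; the furniture and walls round the work are solid. World frame = base frame: x ahead of the robot, y to its left, z up, the work surface at z = 0. Lengths are in m, angles in degrees, forces in N, time in s.
With the tool pointing down it reaches from about 0.425 to 0.925 m from the base axis. Payload 12.5 kg.
Tool frame: the origin (TCP) lies midway between the tips of the shut fingers; the grasp point (between the pads) lies 19 mm behind it; z points along the fingers, y is the line along which they close (so a half turn about z gives the same grasp; the last joint's range is limited). The gripper opens to 85 mm and grips with 20 to 120 N. Pads are 22 mm wide; open, the fingers measure 114 mm over their backs; the gripper's body (76 mm by 85 mm) begins 54 mm behind the grasp point. The pads swing forward as they close: fully open they stand 13 mm farther back than shut.
Start: joints at [61.043, 28.126, 89.318, -0, 62.55, -6.05], TCP at [0.243, 0.576, 0.231] pointing down, gripper open.
Joint ranges: [-177.58, 177.58], [-47.91, 125.51], [2.72, 160], [-65.01, 245.01], [3.68, 167.84], [-153.87, 153.87]. Speed limits (degrees/s): [127.2, 127.2, 159.86, 180, 180, 180].

INTERFACE

Orientations are given as [roll, pitch, yaw] about the fixed x, y, z axes, in that order (R = Rz(yaw) Ry(pitch) Rx(roll)).
In Python, from workcell import env, cams gives the robot as it stands. Calls block until the motion is done:
- env.move_pose(position, orientation): joint-space move of the TCP to a pose.
- env.movel(position, orientation=None, v=0.15, guard=None): straight line of the TCP; orientation=None keeps the orientation; v is the mean speed in m/s. With guard (N) it stops when the force on the tool has changed by that much, and returns True; else False.
- env.move_joints(angles): joint-space move.
- env.command_gripper(opening, force=None): finger opening in m; force is the grip in N (None keeps the last); returns when the fingers have stopped.
- env.hold(seconds).
- env.inverse_kinematics(position, orientation): joint angles nearest the present ones, or None.
- env.sense(): the state.
- cams.camera(name): name is "side" or "top"; returns (picture, depth): 384x512x3 uint8, red, green, blue; 384x512 float32, m along the optical axis (not along the pixel's ray), 0 where there is no reading.
- cams.camera_params(name): a dict with "fx", "fy", "cx", "cy" (pixels), "distortion" ([k1, k2, p1, p2, k3] as OpenCV has them; the pictures are not rectified), "origin" and "orientation" of the camera in the world. Camera axes: x right, y down, z forward; pixel columns grow to the right and rows downward; lengths in m; the calibration is good to about 2 mm. A picture is of the moment at which its call begins. camera_params takes no time and is no camera call.
A pose or a line that the arm cannot do raises env.MotionError and nothing moves.
- env.job_done(): hands the job in; it is judged then, once.
Trained networks look in the newest picture that a camera, given by its name, has taken for a name from the list of things; names that differ only in an ending like _2 or _b are one class to them, and where a whole thing is asked for, a point or a joint stands for the part that bears it (a point fixed in the world has none). Each returns a list of dicts, best first, with "score" (0 to 1); they miss things now and then, are a little off and sometimes report something else, mostly with a low value. They report only what shows in the picture. A call takes as long as a camera call.
- cams.look_for(name, camera): "uv" ([column, row] in pixels, amid what is visible of it).
- cams.cut_out(name, camera): "region" (384x512 bool, what is visible of it) and "uv" ([column, row] in pixels, amid what is visible of it).
The state is a dict: "time": time; "joints": joint angles; "dq": joint speeds; "joint_efforts": joint torques, N m; "eef_pos": TCP position; "orientation": TCP orientation; "force": force on the tool from outside, world axes, zero at the start; "torque": the same for the moment, N m; "gripper_width": finger opening in m; "finger_force": force on a finger pad.
Only numpy, scipy, OpenCV 4.12 (cv2) and the standard library are available. Lean on these libraries where they do the work, as an engineer would, in place of code of your own. Each camera call takes 0.05 s, during which the arm holds its last target. There are 200 camera calls.

TASK

Let the two jars trade places: first lift the square spice jar with the black lid out of the opening stand and set it upright on the bamboo tray, then stand the amber jar with the red cap, still closed, fully down in the stand's square pocket, which keeps it from turning. Then twist the tight red cap counterclockwise (seen from above) until it comes free of the neck, lift it off level and finish while still holding it a few centimetres above the jar's mouth, clear of the jar and over its middle; the jar stays down in the stand. Leave the other things on the worktop where they are.

Things in the scene. Friction and masses are not known exactly. Their poses are not given: they have to be found in the camera images.
- stand: opening stand, fixed: aluminium base 124 x 124 mm, square wooden collar 98 mm wide, 30 mm high, black rubber block in it with its top at 35 mm and a square pocket 58 x 58 mm along the stand's x and y, pocket floor at z = 10 mm (25 mm deep, bevelled mouth). Origin: centre of the underside, below the pocket's centre. A jar fits in any quarter turn.
- tray: footed bamboo tray, fixed, 97 mm along its x, 335 mm along its y, top surface at z = 22 mm. Origin: centre of its underside. Room for both jars side by side along y; the amber jar stands on it at the start within 105 mm of the middle.
- jar: amber glass jar, closed, on the tray at the start: 54 x 54 mm square body 68 mm high, white label on its -x face, shoulder to 80 mm, round neck to the rim at 96 mm; 101 mm high with cap, 0.25 to 0.5 kg. Origin: centre of the underside, z up, x and y square to the sides. It can be carried by its closed cap, which holds firmly.
- cap: round red twist-off cap, loose part, 52 mm across, 23 mm high, white line on top along its -x. Origin: centre of its lower edge, 78 mm above the jar's underside when closed. Closed, its yaw is within 0.15 rad of the jar's. It is stiff (about 0.3 N m) and turns the whole jar unless that is held. Counterclockwise it is free 0.95 to 1.9 rad from the jar's yaw: turn about 1.35 rad, then lift.
- jar_rim (a point): centre of the amber jar's mouth, 96 mm above its underside. Two lugs on the neck hold two lugs in the cap; an orange rubber seal on the rim pushes the cap up with about 9 N. Clockwise the cap meets a stop at once, counterclockwise at about 2 rad. Once free it lifts straight off and is clear of rim and seal after rising 22 mm.
- spice_jar: square clear spice jar with pale yellow contents and square black lid, 46 x 46 mm, 97 mm high, about 0.2 kg. Origin: centre of the underside, z up, x and y square to the sides. At the start it stands loosely on the floor of the stand's pocket.
- timer: bystander, leave alone: black and white dial kitchen timer, 64 mm across, 58 mm high; origin at the centre of its underside
- labels: bystander, leave alone: flat roll of brown labels, 62 mm across, 24 mm high; origin at the centre of its underside
- funnel: bystander, leave alone: metal funnel standing mouth down, 91 mm across, 62 mm high; origin at the centre of its underside
- bowl: bystander, leave alone: small white pinch bowl, 68 mm across, 28 mm high; origin at the centre of its underside
- cup: bystander, leave alone: small metal measuring cup with a flat handle, 55 x 136 x 27 mm; origin at the centre of its underside
- scoop: bystander, leave alone: wooden scoop, 49 x 177 x 32 mm; origin at the centre of its underside

How it is judged (in metres and radians):
On the way, in this order (a step that is already met when the one before it is completed fails the run):
1. the spice jar stands upright on the bamboo tray, let go (z of spice_jar in the frame of tray between 0.017 and 0.028 m and x of spice_jar in the frame of tray between -0.048 and 0.048 m and y of spice_jar in the frame of tray between -0.168 and 0.168 m and angle between spice_jar's own z axis and vertical below 0.1 rad and contact force between spice_jar and the fingers below 0.1 N), for 0.2 s.
2. the amber jar stands fully down in the stand's pocket, upright, with its cap still on (horizontal distance between jar and stand below 0.008 m and z of jar in the frame of stand below 0.016 m and angle between jar's own z axis and vertical below 0.1 rad and z of cap in the frame of jar below 0.084 m), for 0.2 s.
At the end, for the whole second after the job is handed in: Fingers hold the red cap still, level (0.2 rad), off the jar, its lower edge 5 to 89 mm above the rim, within 20 mm of the jar's axis; amber jar upright on the pocket floor (6 mm high, 8 mm sideways at most); spice jar upright on the bamboo tray, let go (all of step 1 and horizontal distance between jar and stand below 0.008 m and z of jar in the frame of stand below 0.016 m and angle between jar's own z axis and vertical below 0.1 rad and z of cap in the frame of jar between 0.101 and 0.185 m and horizontal distance between cap and jar below 0.02 m and angle between cap's own z axis and vertical below 0.2 rad and contact force between cap and the fingers above 1 N and contact force between cap and jar below 0.1 N and linear speed of cap below 0.03 m/s); the arm keeps its last pose, push and grip.
It fails at once if a bystander is shoved more than 30 mm (distance of any of timer, labels, funnel, bowl, cup, scoop from where it was at the start of the episode above 0.03 m).
It fails at once if a jar is tipped over (angle between any of jar, spice_jar's own z axis and vertical above 0.6 rad).
It also fails if it takes over 58 s, if anything falls off the work surface, if the arm or the gripper's body presses on something with over 40 N, if the wrist force passes 120 N, or if a joint passes its speed limit or range.

## Working session

There is one attempt and no reset: what is moved stays moved. The work goes in short steps, each a Python script; the robot and the scene stay as the last script left them, time stands still between calls to the robot, and variables do not carry over. Pictures are saved under pics/ and viewed, at most 10 in all, crops included, and the job is handed in when it is done.

```bash
ls; mkdir -p pics; python3 - <<'E'
from workcell import env,cams
import cv2,numpy as np
s=env.sense();print(s)
ims=[]
for c in("side","top"):
    p,d=cams.camera(c);np.savez(f"pics/{c}0.npz",p=p,d=d);print(c,cams.camera_params(c))
    cv2.imwrite(f"pics/{c}0.png",p[:,:,::-1])
    for n in("stand","tray","jar","cap","spice_jar","timer","labels","funnel","bowl","cup","scoop"):
        print(n,[(np.round(r["uv"]).tolist(),round(r["score"],2)) for r in cams.look_for(n,c)[:2]])
E
```

```text
pics
workcell.py
{'time': 0.0, 'joints': array([ 6.10408299e+01,  2.81662695e+01,  8.93508339e+01, -1.09153070e-03,
        6.25517091e+01, -6.04978255e+00]), 'dq': array([ 0.12642349, -0.00589236, -0.00326734,  0.07453703,  0.00819151,
       -0.04897735]), 'joint_efforts': array([-9.24610686e-04, -6.18450308e+01, -2.61580932e+01, -1.74130014e-04,
        4.10986278e-03,  1.60108948e-05]), 'eef_pos': array([0.2431558 , 0.5754986 , 0.23070048]), 'orientation': array([-1.79931469e+02, -6.28966420e-03,  1.57091112e+02]), 'force': array([ 1.2443381 ,  0.19826536, -0.12789049]), 'torque': array([0.02399344, 0.0080687 , 0.01391383]), 'finger_force': 0.0, 'gripper_width': 0.08544704015657686}
side {'fx': 428.41872880872756, 'fy': 428.41872880872756, 'cx': 259.8021470824781, 'cy': 188.0546518259724, 'distortion': array([-0.04039279,  0.        ,  0.        ,  0.        ,  0.        ]), 'origin': array([0.12162437, 1.18988592, 0.65471105]), 'orientation': array([-115.71415798,    1.0959976 , -161.19707028])}
stand [([280.0, 188.0], 0.62)]
tray [([253.0, 241.0], 0.78)]
jar [([282.0, 166.0], 0
[... 287 characters left out ...]
9.0, 156.0], 0.59)]
top {'fx': 446.11387501267285, 'fy': 446.11387501267285, 'cx': 255.94114028791793, 'cy': 188.61318261482074, 'distortion': array([0.00187565, 0.        , 0.        , 0.        , 0.        ]), 'origin': array([0.15958064, 0.07646054, 1.77167643]), 'orientation': array([-168.18285206,    0.20960549,  -91.23988056])}
stand [([306.0, 196.0], 0.89)]
tray [([225.0, 199.0], 0.88)]
jar []
cap [([236.0, 201.0], 0.65)]
spice_jar [([313.0, 190.0], 0.64)]
timer [([361.0, 158.0], 0.64), ([371.0, 202.0], 0.59)]
labels [([210.0, 241.0], 0.59)]
funnel [([145.0, 200.0], 0.63)]
bowl [([152.0, 233.0], 0.81)]
cup [([326.0, 234.0], 0.66)]
scoop [([364.0, 155.0], 0.48), ([148.0, 235.0], 0.39)]
```

```bash
python3 - <<'E'
import cv2
a=cv2.imread('pics/side0.png')[100:340,150:450];b=cv2.imread('pics/top0.png')[110:290,110:410]
cv2.imwrite('pics/s1.png',cv2.resize(a,(750,600),interpolation=cv2.INTER_CUBIC));cv2.imwrite('pics/t1.png',cv2.resize(b,(800,480),interpolation=cv2.INTER_CUBIC))
E
```

```text
(no output)
```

View pics/s1.png

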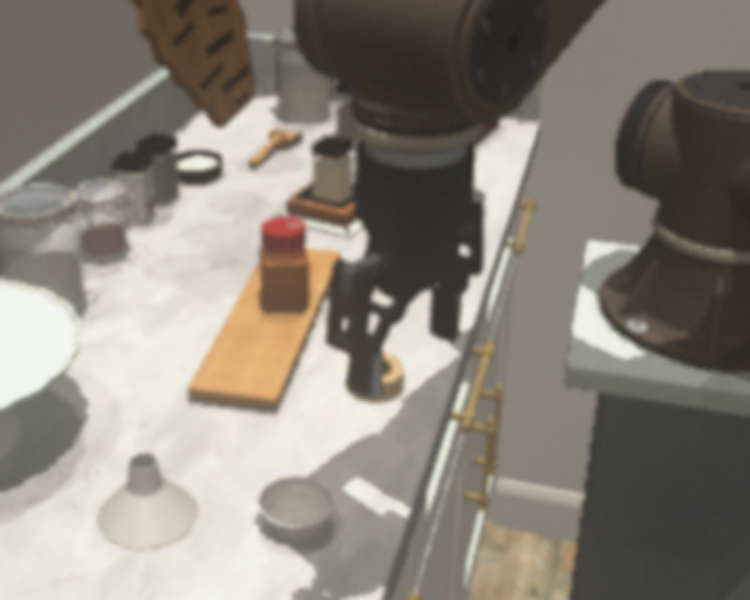

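View pics/t1.png

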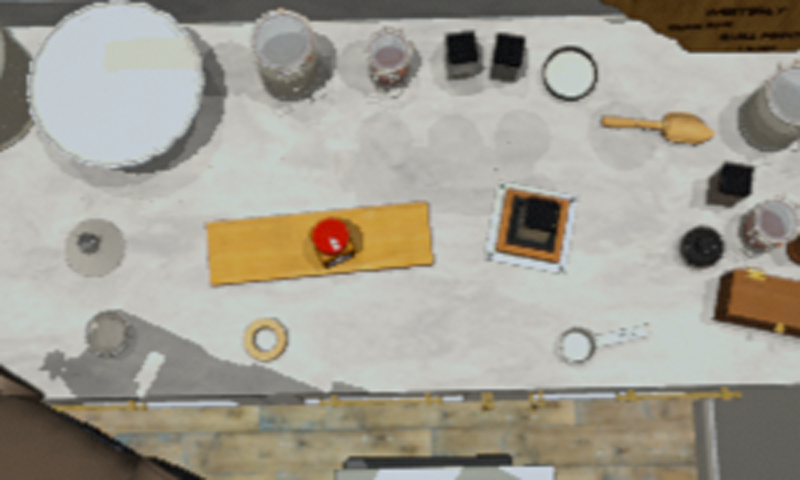

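The side view shows the amber jar with its red cap on the tray (full-frame pixel about 264,205) and the spice jar in the stand (283,165), with the gripper hiding part of the stand. In the top view the cap is at (235,199), the black lid at (313,190), the stand at (309,195) and the tray at (230,201). Next I measure from cutouts plus depth.

```bash
cat > h.py <<'E'
import numpy as np,cv2
from scipy.spatial.transform import Rotation as R
from workcell import env,cams
def rays(c,uv):
    p=cams.camera_params(c);K=np.array([[p["fx"],0,p["cx"]],[0,p["fy"],p["cy"]],[0,0,1]])
    n=cv2.undistortPoints(np.asarray(uv,float).reshape(-1,1,2),K,p["distortion"])[:,0]
    M=R.from_euler("xyz",p["orientation"],degrees=True).as_matrix()
    return p["origin"],np.c_[n,np.ones(len(n))]@M.T
def cloud(c,d):
    v,u=np.mgrid[:384,:512];o,r=rays(c,np.c_[u.ravel(),v.ravel()])
    P=(o+r*d.reshape(-1,1)).reshape(384,512,3);P[d==0]=np.nan;return P
def onplane(c,uv,z):
    o,r=rays(c,uv);return o+r*((z-o[2])/r[:,2])[:,None]
def tri(ua,ub):  # midpoint of side and top rays
    o1,r1=rays("side",[ua]);o2,r2=rays("top",[ub]);r1=r1[0];r2=r2[0]
    t=np.linalg.lstsq(np.c_[r1,-r2],o2-o1,rcond=None)[0]
    a=o1+r1*t[0];b=o2+r2*t[1];return (a+b)/2,np.linalg.norm(a-b)
def rect(xy):
    (c,s,a)=cv2.minAreaRect(xy.astype(np.float32));return np.round(c,4),np.round(s,4),round(a,1)
E
python3 - <<'E'
from h import *
for c in("top","side"):
    p,d=cams.camera(c);P=cloud(c,d);np.savez(f"pics/{c}1.npz",p=p,d=d,P=P)
    for n in("cap","spice_jar","jar","stand","tray"):
        r=cams.cut_out(n,c)
        if not r: print(c,n,None);continue
        m=r[0]["region"];q=P[m];q=q[~np.isnan(q[:,0])]
        np.save(f"pics/m_{c}_{n}.npy",m)
        print(c,n,round(r[0]["score"],2),m.sum(),r[0]["uv"],"z pct",np.round(np.percentile(q[:,2],[2,25,50,75,98]),3),"med",np.round(np.median(q,0),3))
        zt=np.percentile(q[:,2],95) if n!="tray" else .022
        t=q[abs(q[:,2]-zt)<.007]; print("   top layer",len(t),t.mean(0).round(4),rect(t[:,:2]))
# tabletop check
    t=P[(abs(P[...,0]-.55)<.3)&(abs(P[...,1])<.5)&(abs(P[...,2])<.02)];print(c,"table z",np.median(t[:,2]))
E
```

```text
top cap 0.67 215 [312.5, 190.8] z pct [0.011 0.074 0.103 0.108 0.113] med [ 0.494 -0.135  0.103]
   top layer 96 [ 0.4981 -0.1378  0.1085] (array([ 0.4988, -0.1379]), array([0.0434, 0.046 ]), 77.7)
top spice_jar 0.63 239 [312.5, 192.1] z pct [0.008 0.057 0.102 0.107 0.113] med [ 0.494 -0.134  0.102]
   top layer 97 [ 0.4979 -0.138   0.1085] (array([ 0.4987, -0.1383]), array([0.0442, 0.046 ]), 77.7)
top jar 0.58 19 [239.5, 204.9] z pct [0.064 0.071 0.081 0.088 0.093] med [0.449 0.15  0.081]
   top layer 7 [0.4471 0.1531 0.0898] (array([0.4474, 0.1526]), array([0.0045, 0.0397]), 23.4)
top stand 0.76 735 [304.7, 198.1] z pct [-0.003  0.005  0.016  0.03   0.041] med [ 0.485 -0.126  0.016]
   top layer 167 [ 0.4885 -0.1303  0.034 ] (array([ 0.4982, -0.136 ]), array([0.0978, 0.0962]), 79.0)
top tray 0.69 1734 [221.0, 201.9] z pct [0.012 0.018 0.021 0.024 0.03 ] med [0.48  0.207 0.021]
   top layer 1516 [0.4794 0.1875 0.0216] (array([0.4797, 0.184 ]), array([0.0979, 0.3347]), 4.4)
top table z -0.000519845838849009
side cap 0.61 253 [263.8, 192.1] z pct [0.001 0.109 0.12  0.122 0.124] med [0.472 0.172 0.12 ]
   top layer 144 [0.4741 0.1628 0.1215] (array([0.4753, 0.1605]), array([0.0489, 0.0525]), 32.6)
side spice_jar None
side jar 0.79 491 [261.2, 213.8] z pct [0.02  0.039 0.061 0.083 0.096] med [0.467 0.181 0.061]
   top layer 89 [0.4707 0.1766 0.0906] (array([0.4719, 0.1668]), array([0.0512, 0.0395]), 19.5)
side stand 0.25 1742 [255.5, 240.4] z pct [0.009 0.02  0.021 0.022 0.025] med [0.47  0.255 0.021]
   top layer 1558 [0.4757 0.2364 0.0215] (array([0.4832, 0.1818]), array([0.0977, 0.3362]), 4.5)
side tray 0.57 1647 [252.4, 237.9] z pct [0.012 0.02  0.021 0.022 0.025] med [0.472 0.258 0.021]
   top layer 1554 [0.4756 0.2414 0.0213] (array([0.4832, 0.1818]), array([0.0978, 0.3363]), 4.5)
side table z 0.0006012629170033534
```

```bash
python3 - <<'E'
from h import *
for c in("side","top"):
    f=np.load(f"pics/{c}1.npz");p=f["p"].astype(int);P=f["P"]
    near=(abs(P[...,0]-.475)<.05)&(abs(P[...,1]-.16)<.06)
    red=(p[...,0]>110)&(p[...,0]>2.2*p[...,1])&near
    q=P[red&(P[...,2]>.115)];print(c,"cap top",len(q),q.mean(0).round(4),rect(q[:,:2]))
    for lo,hi in((.03,.085),):
        q=P[near&(P[...,2]>lo)&(P[...,2]<hi)]
        print(" body",len(q),rect(q[:,:2]), q[:,:2].min(0),q[:,:2].max(0))
        np.save(f"pics/body_{c}.npy",q)
q=np.load("pics/body_side.npy")
for z0 in(.03,.045,.06,.075):
    b=q[abs(q[:,2]-z0)<.008]; print(z0,rect(b[:,:2]))
# fit square of half .027, center+yaw, by distance to the boundary
from scipy.optimize import least_squares
def f(x,b,h):
    c,s=np.cos(x[2]),np.sin(x[2]);d=b-x[:2];l=np.abs(np.c_[d[:,0]*c+d[:,1]*s,-d[:,0]*s+d[:,1]*c])
    return l.max(1)-h
b=q[(q[:,2]>.03)&(q[:,2]<.085),:2]
for y0 in(-.4,0,.4):
    r=least_squares(f,[.475,.16,y0],args=(b,.027),loss="soft_l1",f_scale=.002);print("jar",r.x[:2].round(4),np.degrees(r.x[2]).round(1),r.cost)
F=np.load("pics/top1.npz")["P"];n=F[(abs(F[...,0]-.498)<.08)&(abs(F[...,1]+.136)<.08)]
t=n[(n[:,2]>.024)&(n[:,2]<.045)];print("collar",rect(t[:,:2]))
cv2.imwrite("pics/jar.png",cv2.resize(cv2.cvtColor(np.load("pics/side1.npz")["p"],cv2.COLOR_RGB2BGR)[175:235,235:295],(480,480),interpolation=cv2.INTER_CUBIC))
E
```

```text
side cap top 47 [0.4764 0.1628 0.122 ] (array([0.4765, 0.163 ]), array([0.0292, 0.0408]), 47.9)
 body 319 (array([0.4686, 0.174 ]), array([0.055 , 0.0299]), 26.9) [0.44256697 0.1482222 ] [0.49788236 0.19472524]
top cap top 124 [0.4712 0.1624 0.1224] (array([0.471 , 0.1622]), array([0.0471, 0.0457]), 0.2)
 body 57 (array([0.4782, 0.1569]), array([0.0914, 0.0855]), 89.6) [0.43561665 0.11112343] [0.52121876 0.20269375]
0.03 (array([0.4697, 0.1807]), array([0.0542, 0.0199]), 7.2)
0.045 (array([0.4676, 0.1797]), array([0.0551, 0.0198]), 14.5)
0.06 (array([0.4676, 0.1825]), array([0.0521, 0.0124]), 13.3)
0.075 (array([0.4665, 0.1833]), array([0.0511, 0.0107]), 19.1)
jar [0.4755 0.1574] -66.5 0.00041715021655202217
jar [0.4755 0.1574] 23.5 0.0004171338297685113
jar [0.4755 0.1574] 23.5 0.00041715021655309656
collar (array([ 0.4992, -0.1355]), array([0.0976, 0.0985]), 76.9)
```

View pics/jar.png

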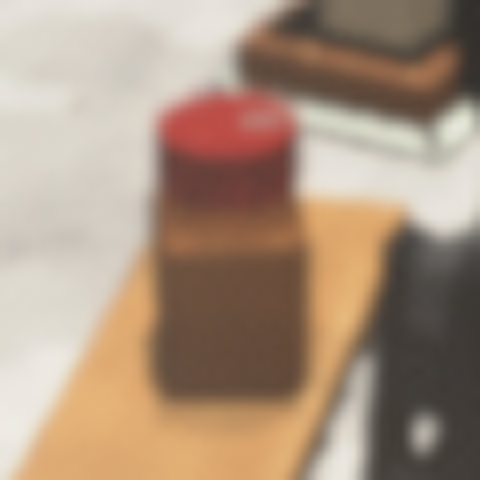

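```bash
cat >> h.py <<'E'
def st(m=""):
    s=env.sense();print(m,"t",round(s["time"],2),"p",np.round(s["eef_pos"],4),"yaw",round(s["orientation"][2],1),"w",round(s["gripper_width"],4),"ff",round(s["finger_force"],1),"F",np.round(s["force"],1),"j6",round(s["joints"][5],1))
def stand_fit(c,P):
    from scipy.optimize import least_squares
E
python3 - <<'E'
from h import *
env.move_pose([.4985,-.137,.20],[180,0,78]);st()
env.movel([.4985,-.137,.070],v=.12);st("down")
env.command_gripper(.03,40);st("grip")
env.movel([.4985,-.137,.22],v=.15);st("up")
p,d=cams.camera("side");cv2.imwrite("pics/a.png",cv2.resize(p[60:360,120:420,::-1],(600,600)));np.savez("pics/a.npz",p=p,d=d)
p,d=cams.camera("top");np.savez("pics/at.npz",p=p,d=d)
E
```

```text
t 4.47 p [ 0.4987 -0.1365  0.2   ] yaw 78.1 w 0.0849 ff 0.0 F [-0.1 -0.3 -0. ] j6 -10.7
down t 5.71 p [ 0.4988 -0.1371  0.0705] yaw 78.0 w 0.0852 ff 0.0 F [0.2 1.5 0.1] j6 -10.7
grip t 6.15 p [ 0.499  -0.1372  0.0705] yaw 78.0 w 0.0467 ff 40.7 F [1.4 0.7 6. ] j6 -10.7
up t 7.3 p [ 0.4981 -0.1368  0.2192] yaw 78.0 w 0.0465 ff 40.7 F [ 0.5 -0.8 -2.4] j6 -10.7
```

View pics/a.png

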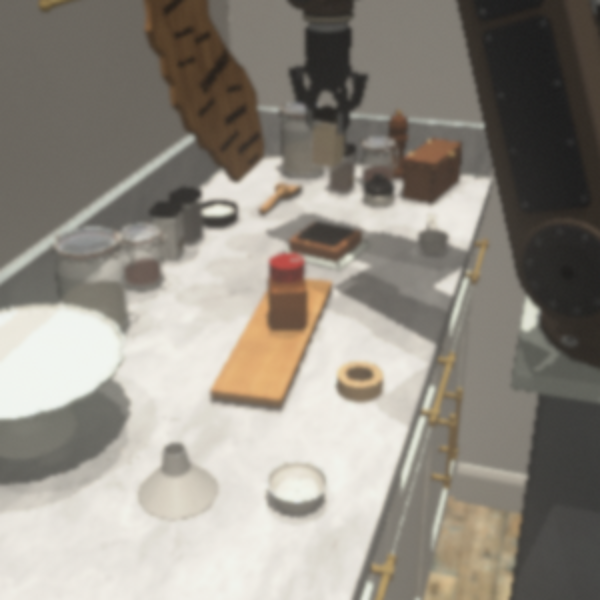

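The view shows the spice jar held above the empty stand (crop pixel about 327,240; pocket visible) and the amber jar untouched at about (287,300). I place the spice jar and refine the stand pose.

```bash
python3 - <<'E'
from h import *
from scipy.optimize import least_squares
P=cloud("side",np.load("pics/a.npz")["d"]);T=cloud("top",np.load("pics/at.npz")["d"])
for n,C in(("side",P),("top",T)):
    q=C[(np.hypot(C[...,0]-.498,C[...,1]+.136)<.09)]
    for lo,hi in((.024,.045),(.004,.045)):
        t=q[(q[:,2]>lo)&(q[:,2]<hi)];print(n,lo,len(t),rect(t[:,:2]))
    t=q[(q[:,2]>.004)&(q[:,2]<.02)];print(n,"low",rect(t[:,:2]))
u=np.array([-np.sin(np.radians(4.5)),np.cos(np.radians(4.5))]);g=np.array([.4815,.183])+.1*u;print("goal",g)
env.move_pose([*g,.22],[180,0,94.5]);st()
env.movel([*g,.095],v=.15);hit=env.movel([*g,.078],v=.03,guard=5);st(f"hit {hit}")
env.command_gripper(.085);st("open")
env.movel([*g,.24],v=.2)
env.move_pose([.60,.0,.30],[180,0,94.5]);st()
ps,d=cams.camera("side");pt,dt=cams.camera("top");np.savez("pics/b.npz",ps=ps,d=d,pt=pt,dt=dt)
P=cloud("side",d);T=cloud("top",dt)
for n,C,p in(("side",P,ps),("top",T,pt)):
    q=C[(np.hypot(C[...,0]-g[0],C[...,1]-g[1])<.05)&(C[...,2]>.105)];print(n,"spice top",len(q),q.mean(0).round(4),rect(q[:,:2]))
    q=C[(np.hypot(C[...,0]-.474,C[...,1]-.162)<.05)&(C[...,2]>.11)];print(n,"cap top",len(q),q.mean(0).round(4),rect(q[:,:2]))
cv2.imwrite("pics/b.png",np.hstack([cv2.resize(ps[150:290,180:320,::-1],(400,400)),cv2.resize(pt[150:250,180:280,::-1],(400,400))]))
E
```

```text
side 0.024 290 (array([ 0.5037, -0.1369]), array([0.1002, 0.1007]), 78.7)
side 0.004 616 (array([ 0.5019, -0.1394]), array([0.126, 0.123]), 77.3)
side low (array([ 0.5019, -0.1394]), array([0.126, 0.123]), 77.3)
top 0.024 0 (array([0., 0.]), array([0., 0.]), 0.0)
top 0.004 21 (array([ 0.5318, -0.0688]), array([0.019 , 0.0942]), 54.7)
top low (array([ 0.5318, -0.0688]), array([0.019 , 0.0942]), 54.7)
goal [0.47365409 0.28269173]
 t 8.95 p [0.4741 0.2819 0.22  ] yaw 94.4 w 0.0466 ff 40.6 F [ 0.3  0.1 -2.3] j6 19.4
hit True t 10.4 p [0.4743 0.2829 0.0817] yaw 94.5 w 0.0462 ff 41.9 F [ 0.2 -0.7 -1.2] j6 19.5
open t 10.88 p [0.4737 0.2827 0.0818] yaw 94.5 w 0.085 ff 0.0 F [-0.1  0.7 -0.9] j6 19.5
 t 13.02 p [0.5997 0.001  0.2995] yaw 94.5 w 0.0849 ff 0.0 F [0.3 0.  0. ] j6 -10.8
side spice top 240 [0.4756 0.2856 0.1157] (array([0.4782, 0.2788]), array([0.0469, 0.0486]), 3.3)
side cap top 180 [0.4732 0.1657 0.1199] (array([0.4749, 0.16  ]), array([0.0503, 0.0506]), 80.0)
top spice top 152 [0.4746 0.2817 0.1182] (array([0.4749, 0.282 ]), array([0.0471, 0.0465]), 4.1)
top cap top 146 [0.4707 0.1619 0.122 ] (array([0.4705, 0.1605]), array([0.0491, 0.0482]), 89.0)
```

View pics/b.png

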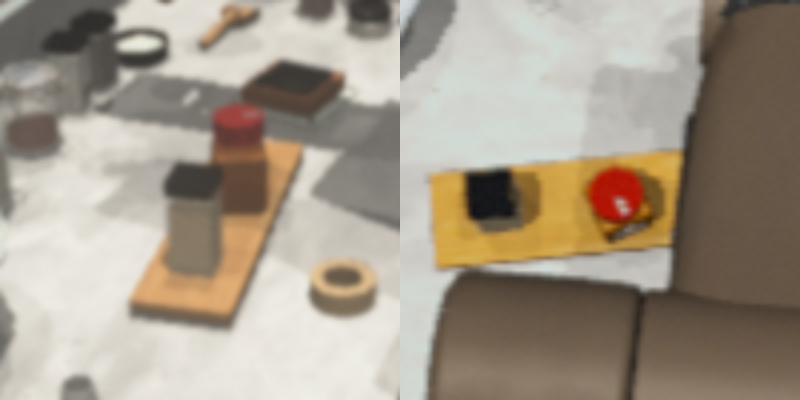

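The crop shows the spice jar standing on the tray (left crop 193,220) beside the amber jar. The label edge in the top crop (612,238)-(648,222) gives a jar yaw of about 24°, agreeing with the fit (23.5°). Now I grasp the cap and hover over the stand.

```bash
python3 - <<'E'
from h import *
env.move_pose([.471,.162,.20],[180,0,113.5]);st()
hit=env.movel([.471,.162,.093],v=.1,guard=8);st(f"down {hit}")
env.command_gripper(.045,80);st("grip")
env.movel([.471,.162,.19],v=.12);st("up")
env.move_pose([.4985,-.136,.19],[180,0,77.8]);st()
env.movel([.4985,-.136,.135],v=.12);env.hold(.2);st("hover")
ps,d=cams.camera("side");pt,dt=cams.camera("top");np.savez("pics/c.npz",ps=ps,d=d,pt=pt,dt=dt)
cv2.imwrite("pics/c.png",np.hstack([cv2.resize(ps[120:200,240:320,::-1],(400,400),interpolation=cv2.INTER_CUBIC),cv2.resize(pt[150:250,255:355,::-1],(400,400))]))
P=cloud("side",d)
q=P[np.hypot(P[...,0]-.4985,P[...,1]+.136)<.06];b=q[(q[:,2]>.065)&(q[:,2]<.13)];print(len(b),rect(b[:,:2]))
from scipy.optimize import least_squares
def f(x,b,h):
    c,s=np.cos(x[2]),np.sin(x[2]);e=b-x[:2];l=np.abs(np.c_[e[:,0]*c+e[:,1]*s,-e[:,0]*s+e[:,1]*c]);return l.max(1)-h
b=q[(q[:,2]>.07)&(q[:,2]<.125),:2]
r=least_squares(f,[.4985,-.136,-.2],args=(b,.027),loss="soft_l1",f_scale=.002);print("jar",r.x[:2].round(4),np.degrees(r.x[2]),np.percentile(q[:,2],[1,99]))
E
```

```text
t 14.03 p [0.4721 0.1619 0.2006] yaw 113.5 w 0.0849 ff 0.0 F [0.9 0.1 0.8] j6 -12.1
down False t 15.25 p [0.4713 0.162  0.0935] yaw 113.5 w 0.0848 ff 0.0 F [0.1 0.5 0.2] j6 -12.1
grip t 15.66 p [0.4715 0.1622 0.0937] yaw 113.5 w 0.0505 ff 81.6 F [0.3 0.5 5.6] j6 -12.1
up t 16.62 p [0.4706 0.1619 0.1893] yaw 113.5 w 0.0503 ff 83.6 F [ 0.2 -0.1 -4.4] j6 -12.1
 t 17.77 p [ 0.4985 -0.1351  0.1898] yaw 77.9 w 0.0505 ff 83.5 F [ 0.7  0.3 -4.6] j6 -10.4
hover t 18.57 p [ 0.4988 -0.136   0.1358] yaw 77.8 w 0.0502 ff 83.5 F [ 0.2 -0.1 -4.5] j6 -10.4
354 (array([ 0.4898, -0.1243]), array([0.0704, 0.0436]), 30.5)
jar [ 0.4994 -0.1409] -13.26628873523184 [0.00301899 0.4047891 ]
```

View pics/c.png

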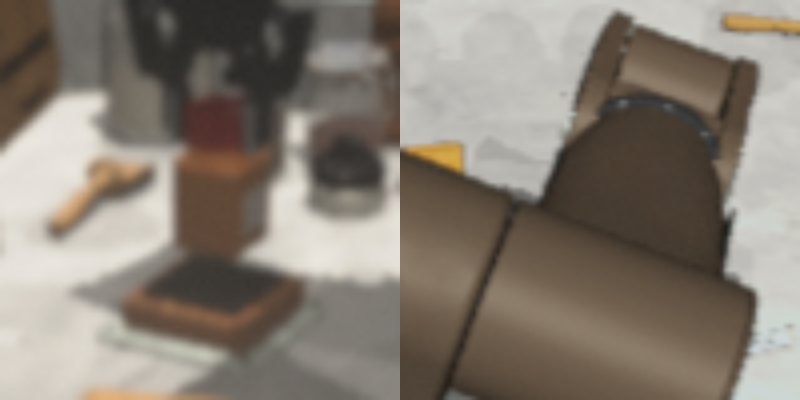

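The crop shows the amber jar held squarely above the empty pocket (left crop: jar 220,200, pocket 230,285), with its sides parallel to the collar. I try a guarded insertion.

```bash
python3 - <<'E'
from h import *
env.movel([.4985,-.136,.112],v=.1)
hit=env.movel([.4985,-.136,.0805],v=.03,guard=12);st(f"ins {hit}");print(env.sense()["torque"].round(2))
env.hold(.2);st()
E
```

```text
ins True t 19.53 p [ 0.5005 -0.1367  0.1055] yaw 77.8 w 0.0503 ff 85.4 F [ 2.7  0.2 10.4] j6 -10.4
[ 0.09 -0.28 -0.01]
 t 19.73 p [ 0.5004 -0.1367  0.1057] yaw 77.8 w 0.0502 ff 85.3 F [ 3.5 -0.  10.4] j6 -10.4
```

```bash
python3 - <<'E'
from h import *
for dx,dy in((.003,0),(.003,-.002),(.003,.002),(.005,0)):
    x,y=.4985+dx,-.136+dy
    env.movel([x,y,.109],v=.05)
    hit=env.movel([x,y,.0812],v=.03,guard=12);st(f"{dx,dy} {hit}");print(env.sense()["torque"].round(2))
    if env.sense()["eef_pos"][2]<.095:break
E
```

```text
(0.003, 0) True t 20.91 p [ 0.5017 -0.136   0.0816] yaw 77.8 w 0.0501 ff 85.9 F [-0.7  0.7  8.9] j6 -10.3
[ 0.08  0.25 -0.01]
```

```bash
python3 - <<'E'
from h import *
env.hold(.4);p=env.sense()["eef_pos"];x,y=.5016,-.136;z=.0817
for k in range(1,7):
    env.move_pose([x,y,z],[180,0,77.8+13.5*k]);s=env.sense();st(k);print(s["torque"].round(2))
ps,d=cams.camera("side");cv2.imwrite("pics/d.png",cv2.resize(ps[120:200,240:320,::-1],(480,480),interpolation=cv2.INTER_CUBIC))
E
```

```text
1 t 21.64 p [ 0.5018 -0.1361  0.0819] yaw 91.1 w 0.05 ff 84.9 F [ 0.6 -0.  -0.8] j6 -23.5
[-0.15  0.1   0.04]
2 t 21.98 p [ 0.5017 -0.1361  0.0819] yaw 104.4 w 0.0503 ff 85.0 F [-0.5  0.6  1.4] j6 -36.9
[-0.1   0.09  0.06]
3 t 22.31 p [ 0.5012 -0.1358  0.0819] yaw 118.0 w 0.0502 ff 85.5 F [-2.3  1.6  5.2] j6 -50.4
[ 0.24  0.54 -0.02]
4 t 22.65 p [ 0.5012 -0.1361  0.082 ] yaw 131.5 w 0.0504 ff 85.7 F [-5.4 -1.   6.5] j6 -64.0
[-0.31  0.9   0.04]
5 t 22.99 p [ 0.5013 -0.1363  0.0822] yaw 145.0 w 0.0502 ff 85.9 F [-5.3 -2.6  9.4] j6 -77.5
[-0.57  1.   -0.02]
6 t 23.32 p [ 0.5011 -0.1367  0.0823] yaw 158.5 w 0.0504 ff 86.0 F [-7.2 -6.8 10.6] j6 -91.0
[-1.04  1.22 -0.02]
```

View pics/d.png

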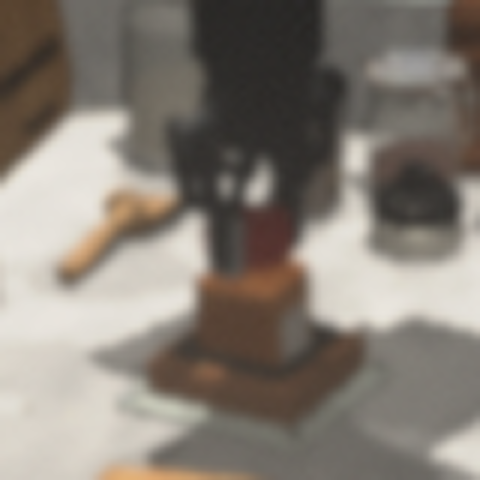

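Jar is down in the stand (crop 250,310), label still on the right face, so the body did not turn. Now I lift a little and check the force and picture.

```bash
python3 - <<'E'
from h import *
x,y=.5016,-.136
for z in(.087,.092,.100):
    env.movel([x,y,z],v=.03);env.hold(.1);st(z)
ps,d=cams.camera("side");cv2.imwrite("pics/e.png",cv2.resize(ps[120:200,240:320,::-1],(480,480),interpolation=cv2.INTER_CUBIC))
E
```

```text
0.087 t 23.8 p [ 0.5016 -0.1361  0.0869] yaw 158.7 w 0.0505 ff 84.9 F [-2.9 -3.6  1.6] j6 -91.2
0.092 t 24.22 p [ 0.5016 -0.136   0.0921] yaw 158.8 w 0.0502 ff 84.9 F [-1.  -2.   1.5] j6 -91.2
0.1 t 24.73 p [ 0.5016 -0.1359  0.1   ] yaw 158.8 w 0.0505 ff 84.9 F [-1.  -0.1 -0.3] j6 -91.3
```

View pics/e.png

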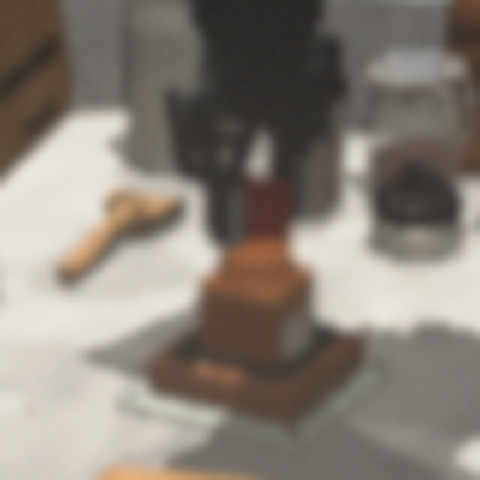

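The cap has come free: the neck shows below it (crop 265,255) and the jar is still seated. I lift to the final height and check.

```bash
python3 - <<'E'
from h import *
env.movel([.5016,-.136,.135],v=.06);env.hold(.4);st()
ps,d=cams.camera("side");P=cloud("side",d)
q=P[np.hypot(P[...,0]-.4756,P[...,1]-.2856)<.05];print("spice top z",np.nanpercentile(q[:,2],97))
cv2.imwrite("pics/f.png",cv2.resize(ps[105:285,195:345,::-1],(500,600),interpolation=cv2.INTER_CUBIC))
E
```

```text
t 25.92 p [ 0.5016 -0.136   0.1348] yaw 158.8 w 0.0503 ff 84.9 F [ 0.3 -0.3 -0.1] j6 -91.3
spice top z 0.1190499505336221
```

View pics/f.png

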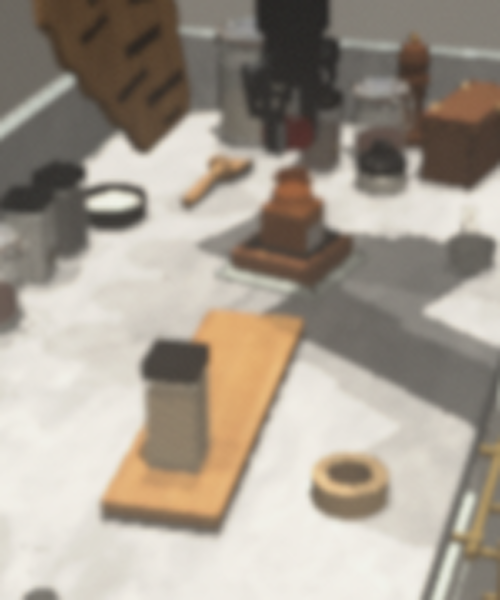

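The open jar sits in the stand (crop 292,215), with the red cap held level above it (300,133). The spice jar stands upright on the tray (178,405).

```bash
python3 -c "
from workcell import env
print(env.job_done())"
```

```text
the job is handed in; nothing more can be done
None
```

I handed the job in at about 26 s with the spice jar upright on the tray, the amber jar seated in the stand, and the freed red cap held level about 5 cm above its mouth; the final picture shows all three, but no judging result came back.

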